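Knock the die out of its sloping bed and put the doming set away in order

ROBOT

A 6-joint arm with a two-finger parallel gripper is mounted at the origin on a cart in front of the work surface, level with it; the furniture and walls round the work are solid. World frame = base frame: x ahead of the robot, y to its left, z up, the work surface at z = 0. Lengths are in m, angles in rad, forces in N, time in s.
With the tool pointing down it reaches from about 0.325 to 0.9 m from the base axis. Payload 6.1 kg.
Tool frame: the origin (TCP) lies between the finger pads, 19 mm behind the fingertips; this is the grasp point; z points along the fingers, y is the line along which they close (so a half turn about z gives the same grasp; the last joint's range is limited). The gripper opens to 87 mm and grips with 3 to 60 N. Pads are 19 mm wide; open, the fingers measure 117 mm over their backs; the gripper's body (75 mm by 190 mm) begins 51 mm behind the grasp point.
Start: joints at [-1.437, 0.22, 1.526, -0, 1.395, -0.126], TCP at [0.161, -0.604, 0.241] pointing down, gripper open.
Joint ranges: [-2.98, 2.98], [-0.91, 2.08], [0.09, 2.57], [-1.24, 4.39], [0.2, 2.65], [-2.68, 2.68]. Speed limits (rad/s): [2.57, 2.57, 3.01, 3.14, 3.14, 3.14].

INTERFACE

Orientations are given as a 3x3 rotation matrix whose columns are the frame's x, y, z axes.
In Python, from bench import arm gives the robot as it stands.
- The arm moves only by the tool advance, called after "Emit:" by a JSON object that holds its "method" and its "body". Schema: {"type":"object","properties":{"moves":{"type":"array","items":{"type":"object","properties":{"pos":{"type":"array","items":{"type":"number"},"minItems":3,"maxItems":3},"rotvec":{"type":"array","items":{"type":"number"},"minItems":3,"maxItems":3}},"additionalProperties":false},"minItems":1,"maxItems":20},"finger_gap":{"type":"number"},"clamp_n":{"type":"number"},"only":{"type":"string"},"quiet":{"type":"boolean"},"lines":{"type":"string"}},"required":["moves"],"additionalProperties":false}. moves is a list of rows, 1 to 20 of them, each an object with the fields pos (a list: dx, dy, dz in m), rotvec (a list: a rotation vector rx, ry, rz in rad); a field left out counts as zero; each row is the pose to reach, as a shift and turn from the pose commanded when the call began, along the tool's axes at that moment; what a row does not reach only later rows make up. A row lasts 1/8 s, in which the tool goes at most 0.0625 m and 0.188 rad, less where a joint would pass 70% of its speed; a pose out of reach is approached as far as the arm can. finger_gap is the opening from 0.0 (shut) to 1.0 (fully open), set as the call begins (left out keeps the last). The fingers move at their own pace and stop on an object; clamp_n is the grip in N (left out, the last holds). Time passes only in rows, so rows that do not move let the fingers close. The tool returns the time, the measured TCP pose, the force, the opening and the grip force at its end. only (a regular expression) keeps the lines of the reply that match it, lines (a string "A,B") keeps lines A to B, and quiet returns only ok. Input that does not fit is refused with a message, and nothing moves.
- arm.get_state(): the state, without advancing time (a new reading comes with each control period).
- arm.camera(name): name is "scene" or "top"; returns the picture (384x512x3 uint8, red, green, blue); there is no depth.
- arm.camera_params(name): a dict with "fx", "fy", "cx", "cy" (pixels), "cam_to_world" (4x4, takes a point from camera to world coordinates). Camera axes: x right, y down, z forward; pixel columns grow to the right and rows downward; lengths in m; the calibration is good to about 2 mm. A picture is of the moment at which its call begins. camera_params takes no time and is no camera call.
- arm.finish_job(): hands the job in; it is judged then, once.
The state is a dict: "t": time; "qpos": joint angles; "joint_vel": joint speeds; "effort": joint torques, N m; "tcp_pos": TCP position; "orientation": TCP orientation; "contact_force": force on the tool from outside, world axes, zero at the start; "moment": the same for the moment, N m; "finger_gap": opening from 0.0 (shut) to 1.0 (fully open); "finger_force": force on a finger pad.
Only numpy, scipy, OpenCV 4.12 (cv2) and the standard library are available. Lean on these libraries where they do the work, as an engineer would, in place of code of your own. Each camera call takes 0.05 s, during which the arm holds its last target. There are 200 camera calls.

TASK

The doming work is finished, so put the set of brass dies away. Press the red knock-out lever of the sloping die bed all the way down so that the medium die rises from its pocket, draw it out and set it in the middle bay of the wooden tray, and set the small die that stands on the bench in the last bay, so that the tray holds the set in order of use from the end with the brass pull: large, medium, small, each flat in its bay with the hollow side up. Set the dies down, do not drop them, and leave the polish tin, the flux jar and the hammer where they are.

Things in the scene. Friction and masses are not known exactly. Their poses are not given: they have to be found in the camera images.
- die_bed: Green fixture, fixed to the bench, with a steel bed (90 mm up the slope, 84 wide) sloping 30 degrees, low edge in front. Base 150 x 104 mm; 110 mm high at the back. Origin on the bench under the base, 4 mm in front of its centre; x to the rear, y to its left, z up. In this frame the bed's outward normal N is (-0.5, 0, 0.866), upslope U is (0.866, 0, 0.5).
- pocket_mouth (a point): Centre of the mouth of the round pocket (41.5 mm wide, 28 mm deep along -N) in the bed's surface, 88 mm above the bench; axes as die_bed, upright. Two dark stock guides 15 mm high run along U, 54 mm apart inside, left and right of it: fingers fit beside a raised die only upslope and downslope, tool pointing along -N (tilted 30 degrees).
- pocket_floor (a point): Centre of the pocket's floor, 28 mm from the mouth along -N; axes as die_bed.
- knockout_lever (a joint): Knock-out lever at the right side of the bed, rad: 0 raised (starts at 0 to 0.06), 0.46 fully down on its stop. Pivot along U. Stiff: takes about 7 N on the pad and stays where it is left. From about 0.1 rad on it lifts the die by an ejector pin; at 0.46 the die stands 13 mm proud of the bed, still guided by the pocket, and does not sink back.
- lever_pad (a point): Centre of the top of the lever's red ribbed press pad (26 mm along U, 28 mm across, 8 mm thick), 58 mm from the pivot, 89 mm to the right of the pocket's axis. It moves about 26 mm, nearly along -N, as the lever is pressed, ending about 45 mm above the bench.
- medium_die: Brass doming die, a disc of 40 mm diameter, 28 mm high, 0.25 kg, with a 23 mm wide hollow in its top. Origin at the centre of its underside, z along its axis to the hollow side. At the start it is seated in the bed's pocket, flush with the bed, its z along N.
- small_die: Brass doming die of the same outside (40 mm diameter, 28 mm high, 0.25 kg) with a 14 mm hollow, standing hollow up on the bench in front. Origin at the centre of its underside, z up.
- large_die: Brass doming die of the same outside with a 31 mm hollow, already in the first bay of the tray; it stays there. Origin at the centre of its underside, z up.
- die_tray: Wooden tray, fixed; 70 x 194 mm, rim 20 mm high; three bays 54 x 54 mm in a row along its y, felt floors 8 mm above the bench, dividers 19 mm high. A brass pull on its +y end, where the order begins. Origin under its centre, z up. Held by its top 11 mm, a die is set down while the fingertips stay above the rim; keep them across the tray (along its x), clear of the next die.
- bay_1 (a point): Centre of the floor of the first bay (brass-pull end), 62 mm along the tray's +y; holds the large die.
- bay_2 (a point): Centre of the floor of the middle bay, at the tray's centre: place of the medium die.
- bay_3 (a point): Centre of the floor of the last bay, 62 mm along the tray's -y: place of the small die.
- polish_tin: Round blue tin with grey lid, 68 mm diameter, 42 mm high; a bystander. Origin at the centre of its underside.
- flux_jar: Round jar with black lid, 56 mm diameter, 68 mm high; a bystander. Origin at the centre of its underside.
- chasing_hammer: Small hammer with wooden handle lying on the bench, 90 x 227 x 28 mm, long side along its y; a bystander. Origin at the centre of its underside.

How it is judged:
By the outcome, as a careful person would: the job done as asked, in the order asked, and still so for the second after the job is handed in, with the robot touching nothing.
It also fails if it takes over 64 s, if anything falls off the work surface, if the arm or the gripper's body presses on something with over 40 N, if the wrist force passes 120 N, or if a joint passes its speed limit or range.

## Working session

There is one attempt and no reset: what is moved stays moved. The work goes in short steps, Python scripts to look and compute and a tool call to move; the robot and the scene stay as the last step left them, time stands still between calls to the robot, and variables do not carry over. Pictures are saved under pics/ and viewed, at most 10 in all, crops included, and the job is handed in when it is done.

```bash
ls; mkdir -p pics; python3 - <<'E'
from bench import arm
import cv2,numpy as np
for n in("scene","top"):
    im=arm.camera(n); cv2.imwrite(f"pics/{n}0.png",cv2.cvtColor(im,cv2.COLOR_RGB2BGR))
    p=arm.camera_params(n); print(n,p["fx"],p["fy"],p["cx"],p["cy"]);print(np.round(p["cam_to_world"],4))
s=arm.get_state();print(s["tcp_pos"],s["orientation"],s["t"])
E
```

```text
bench.py
pics
scene 412.39262917416164 412.39262917416164 257.6761760976743 182.37060206158014
[[-0.5968 -0.3187  0.7364 -0.1095]
 [-0.8023  0.2405 -0.5462  0.4876]
 [-0.003  -0.9168 -0.3993  0.4208]
 [ 0.      0.      0.      1.    ]]
top 495.74802417300026 495.74802417300026 255.53717902165334 192.96488906475955
[[ 0.0024 -0.9848  0.1737  0.2985]
 [-0.9999 -0.0045 -0.0116  0.0149]
 [ 0.0122 -0.1737 -0.9847  1.2713]
 [ 0.      0.      0.      1.    ]]
[ 0.1604652  -0.60349161  0.24021901] [[ 9.66448167e-01  2.56861616e-01 -2.25624206e-04]
 [ 2.56861602e-01 -9.66446543e-01  1.78814928e-03]
 [ 2.41253181e-04 -1.78610779e-03 -9.99998376e-01]] 0.1
```

View pics/scene0.png

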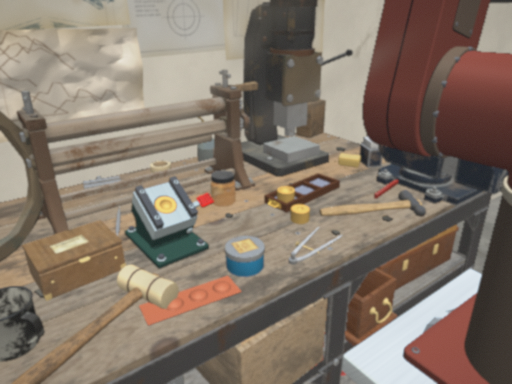

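View pics/top0.png

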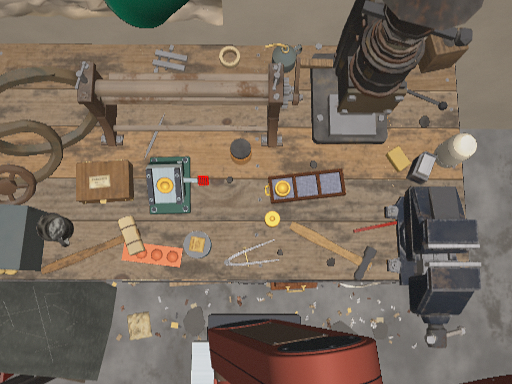

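The pictures show the bed in top at (168,185) with its red pad at (203,181), the tray at (307,186) with the pull on its left, the small die at (272,219), the jar at (241,150), the tin at (197,245) and the hammer at (335,250). I'll segment these next.

```bash
cat > h.py <<'E'
from bench import arm
import cv2,numpy as np
def ray(n,u,v):
    p=arm.camera_params(n);T=np.array(p["cam_to_world"])
    d=T[:3,:3]@[(u-p["cx"])/p["fx"],(v-p["cy"])/p["fy"],1.]
    return T[:3,3],d/np.linalg.norm(d)
def onz(n,u,v,z):
    o,d=ray(n,u,v);return o+d*(z-o[2])/d[2]
def tri(a,b):
    (o1,d1),(o2,d2)=ray("top",*a),ray("scene",*b)
    t=np.linalg.lstsq(np.c_[d1,-d2],o2-o1,rcond=None)[0]
    p,q=o1+d1*t[0],o2+d2*t[1];return (p+q)/2,np.linalg.norm(p-q)
def proj(n,P):
    p=arm.camera_params(n);c=np.linalg.inv(p["cam_to_world"])@np.r_[P,1]
    return p["fx"]*c[0]/c[2]+p["cx"],p["fy"]*c[1]/c[2]+p["cy"]
def blobs(im,lo,hi,roi,amin=15):
    x0,y0,x1,y1=roi;m=cv2.inRange(cv2.cvtColor(im,cv2.COLOR_BGR2HSV),lo,hi)
    k=np.zeros_like(m);k[y0:y1,x0:x1]=m[y0:y1,x0:x1]
    n,l,s,c=cv2.connectedComponentsWithStats(k)
    return [(s[i].tolist(),c[i].round(2).tolist()) for i in range(1,n) if s[i,4]>=amin]
E
python3 - <<'E'
from h import *
t=cv2.imread("pics/top0.png");s=cv2.imread("pics/scene0.png")
for nm,im,roi in(("top",t,(140,150,350,235)),("scene",s,(120,165,350,265))):
    print(nm,"red",blobs(im,(0,170,120),(6,255,255),roi)); print("red2",blobs(im,(174,150,100),(180,255,255),roi))
    print("brass",blobs(im,(18,130,140),(32,255,255),roi))
    print("green",blobs(im,(60,60,20),(95,255,150),roi,40))
    print("felt",blobs(im,(100,20,100),(130,120,230),roi,30))
a=cv2.resize(t[145:235,140:350],None,fx=3.8,fy=3.8,interpolation=cv2.INTER_CUBIC)
cv2.imwrite("pics/ct.png",a)
b=cv2.resize(s[165:265,120:350],None,fx=3.4,fy=3.4,interpolation=cv2.INTER_CUBIC)
cv2.imwrite("pics/cs.png",b)
E
```

```text
top red [([198, 175, 11, 11, 95], [202.77, 180.12])]
red2 []
brass [([157, 178, 16, 15, 195], [164.46, 184.84]), ([275, 181, 15, 15, 184], [282.15, 188.08]), ([265, 183, 6, 13, 31], [266.94, 189.77]), ([265, 211, 15, 16, 196], [271.95, 218.52])]
green [([150, 157, 34, 7, 171], [166.75, 160.13]), ([182, 157, 8, 21, 112], [186.25, 168.3]), ([150, 183, 40, 31, 413], [174.1, 203.99])]
felt [([320, 172, 21, 22, 369], [329.94, 182.5]), ([296, 175, 22, 21, 379], [306.29, 185.15]), ([272, 178, 22, 21, 139], [283.55, 186.67])]
scene red [([197, 194, 17, 13, 125], [205.02, 199.9])]
red2 []
brass [([277, 186, 18, 17, 182], [286.34, 193.24]), ([159, 199, 14, 11, 97], [165.08, 203.55]), ([268, 200, 12, 8, 63], [273.73, 203.48]), ([291, 204, 18, 19, 255], [299.89, 212.52])]
green [([126, 210, 82, 55, 1549], [165.64, 244.1])]
felt [([172, 178, 26, 35, 188], [184.24, 195.96]), ([312, 179, 17, 8, 83], [319.7, 182.14]), ([167, 183, 18, 26, 66], [176.44, 195.7]), ([296, 185, 17, 9, 95], [303.4, 189.34]), ([138, 187, 32, 41, 284], [150.93, 206.48]), ([139, 199, 18, 32, 58], [147.26, 213.98]), ([226, 255, 38, 8, 76], [246.28, 259.7])]
```

View pics/ct.png

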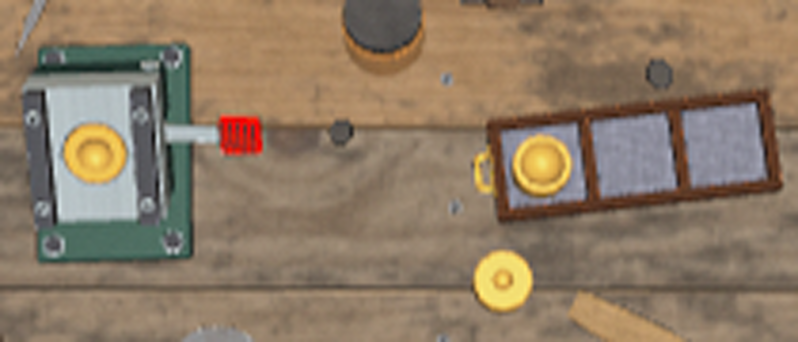

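View pics/cs.png

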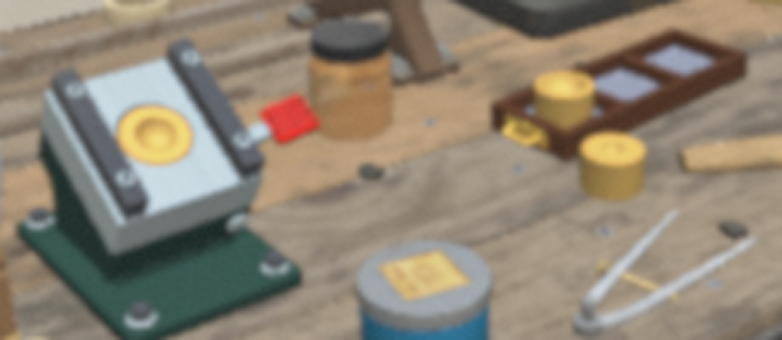

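The crops show the medium die in the bed at crop (95,153), the pad at (241,134), tray corners near (490,122), (768,92), (781,187) and (500,220), and the small die at (503,281). Next come 3D positions.

```bash
python3 - <<'E'
from h import *
np.set_printoptions(precision=4,suppress=True)
t=cv2.imread("pics/top0.png");s=cv2.imread("pics/scene0.png")
for nm,im,roi in(("top",t,(150,170,180,200)),("scene",s,(145,185,185,222)),("top small",t,(260,206,285,232)),("scene small",s,(285,200,315,228))):
    m=cv2.inRange(cv2.cvtColor(im,cv2.COLOR_BGR2HSV),(15,90,90),(35,255,255));x0,y0,x1,y1=roi
    c=max(cv2.findContours(m[y0:y1,x0:x1],0,1)[0],key=cv2.contourArea)
    print(nm,cv2.fitEllipse(c),cv2.boundingRect(c),np.array(roi[:2]))
ct=lambda p:(p[0]/3.8-.5+.5/3.8+140, p[1]/3.8-.5+.5/3.8+145)
cs=lambda p:(p[0]/3.4-.5+.5/3.4+120, p[1]/3.4-.5+.5/3.4+165)
print("pocket",tri(ct((95,153)),cs((155,135))))
print("pad",tri((202.77,180.12),(205.02,199.9)))
print("small",tri(ct((503,281)),cs((612,152))), onz("top",*ct((503,281)),.028))
print("large",tri(ct((542,165)),cs((564,88))))
B=[onz("top",*ct(p),.008) for p in((53,58),(171,55),(172,241),(53,244))];B=np.array(B)[:,:2];print("bolts",B,B.mean(0))
G=np.array([onz("top",*ct(p),0.006) for p in((38,45),(188,43),(193,258),(38,260))])[:,:2];print("base",G,G.mean(0))
R=np.array([onz("top",*ct(p),.020) for p in((488,122),(768,91),(782,187),(500,221))])[:,:2];print("tray",R,R.mean(0))
d=R[0]-R[1]+R[3]-R[2];print(np.linalg.norm(d)/2,np.degrees(np.arctan2(-d[0],d[1])))
for f in((306.29,185.15),(329.94,182.5)):print("felt",onz("top",*f,.008))
E
```

```text
top ((14.514402389526367, 14.906057357788086), (14.54712963104248, 15.654019355773926), 104.97351837158203) (7, 8, 16, 15) [150 170]
scene ((19.995710372924805, 19.397890090942383), (15.434688568115234, 20.906475067138672), 99.08551025390625) (10, 12, 21, 16) [145 185]
top small ((11.728320121765137, 12.481073379516602), (15.355377197265625, 16.332836151123047), 4.731679439544678) (4, 4, 16, 18) [260 206]
scene small ((14.510022163391113, 12.819586753845215), (19.701499938964844, 21.688264846801758), 159.36984252929688) (5, 3, 20, 21) [285 200]
pocket (array([0.527 , 0.2227, 0.0864]), np.float64(0.0021574169201422576))
pad (array([0.5439, 0.1323, 0.0624]), np.float64(0.0012512566079614844))
small (array([ 0.4537, -0.0407,  0.0248]), np.float64(0.002621688662307771)) [ 0.4524 -0.0415  0.028 ]
large (array([ 0.5308, -0.0669,  0.0325]), np.float64(0.00225238274336442))
bolts [[0.6079 0.2665]
 [0.6104 0.1856]
 [0.4812 0.1814]
 [0.4788 0.2616]] [0.5446 0.2238]
base [[0.6175 0.2776]
 [0.6195 0.1744]
 [0.4699 0.1672]
 [0.4681 0.2717]] [0.5438 0.2227]
tray [[ 0.5619 -0.032 ]
 [ 0.5844 -0.2231]
 [ 0.518  -0.2307]
 [ 0.4939 -0.04  ]] [ 0.5396 -0.1315]
0.192317093972296 6.9618412930895195
felt [ 0.5426 -0.1318  0.008 ]
felt [ 0.5499 -0.1936  0.008 ]
```

```bash
cat >> h.py <<'E'
from scipy.spatial.transform import Rotation as Ro
def Rbed(yaw=.033):
    c=np.cos(np.pi/6);return Ro.from_euler("z",yaw).as_matrix()@np.array([[0,c,.5],[1,0,0],[0,.5,-c]])
def Rdown(yaw): return Ro.from_euler("z",yaw).as_matrix()@np.array([[0,1,0],[1,0,0],[0,0,-1.]])
def delta(p,R):
    s=arm.get_state();C=np.array(s["orientation"])
    d=C.T@(np.array(p)-s["tcp_pos"]);r=Ro.from_matrix(C.T@R).as_rotvec()
    print("t",s["t"],"tcp",np.round(s["tcp_pos"],4),"| row",np.round(d,4),np.round(r,4),"n>=",round(max(np.linalg.norm(d)/.0625,np.linalg.norm(r)/.188),1))
E
python3 - <<'E'
from h import *
print(onz("top",202.77,180.12,.065),onz("top",164.5,184.87,.088))
N=-Rbed()[:,2]
pad=np.array(onz("top",202.77,180.12,.066));print(pad,Rbed().T@(pad-onz("top",164.5,184.87,.088)))
print("scene check pad",proj("scene",pad),"pocket",proj("scene",onz("top",164.5,184.87,.088)),"small",proj("scene",[.4525,-.0415,.028]),"bay2",proj("scene",[.5426,-.1318,.008]))
tgt=pad+N*(.019+.04);print(tgt)
s=arm.get_state();delta(np.array(s["tcp_pos"])+[0,0,.15],Rdown(.033)); delta(tgt+[0,0,.08],Rbed());delta(tgt,Rbed())
E
```

```text
[0.54304944 0.13157321 0.065     ] [0.52618142 0.22180631 0.088     ]
[0.54284672 0.13147646 0.066     ] [-0.09083053  0.00084366  0.0258905 ]
scene check pad (np.float64(205.89820877422332), np.float64(198.38750258087623)) pocket (np.float64(166.41512583952124), np.float64(203.69495077293712)) small (np.float64(300.99882834472146), np.float64(208.14889690718582)) bay2 (np.float64(303.40885867507296), np.float64(191.44600728349306))
[0.51336278 0.13050314 0.1170955 ]
t 0.1 tcp [ 0.1605 -0.6035  0.2402] | row [ 0.     -0.0003 -0.15  ] [-1.300e-03 -1.400e-03 -1.344e+00] n>= 7.1
t 0.1 tcp [ 0.1605 -0.6035  0.2402] | row [ 0.5296 -0.6186  0.0444] [-0.443   0.35   -1.3117] n>= 13.0
t 0.1 tcp [ 0.1605 -0.6035  0.2402] | row [ 0.5296 -0.6185  0.1244] [-0.443   0.35   -1.3117] n>= 13.2
```

Emit:
{"method": "advance", "body": {"moves": [{"pos": [0, 0, -0.06]}, {"pos": [0, 0, -0.12]}, {"pos": [0.03, -0.035, -0.15], "rotvec": [-0.03, 0.02, -0.09]}, {"pos": [0.53, -0.6186, 0.0444], "rotvec": [-0.443, 0.35, -1.3117]}, {"pos": [0.53, -0.6186, 0.0444], "rotvec": [-0.443, 0.35, -1.3117]}, {"pos": [0.53, -0.6186, 0.0444], "rotvec": [-0.443, 0.35, -1.3117]}, {"pos": [0.53, -0.6186, 0.0444], "rotvec": [-0.443, 0.35, -1.3117]}, {"pos": [0.53, -0.6186, 0.0444], "rotvec": [-0.443, 0.35, -1.3117]}, {"pos": [0.53, -0.6186, 0.0444], "rotvec": [-0.443, 0.35, -1.3117]}, {"pos": [0.53, -0.6186, 0.0444], "rotvec": [-0.443, 0.35, -1.3117]}, {"pos": [0.53, -0.6186, 0.0444], "rotvec": [-0.443, 0.35, -1.3117]}, {"pos": [0.53, -0.6186, 0.0444], "rotvec": [-0.443, 0.35, -1.3117]}, {"pos": [0.53, -0.6186, 0.0444], "rotvec": [-0.443, 0.35, -1.3117]}, {"pos": [0.53, -0.6186, 0.0444], "rotvec": [-0.443, 0.35, -1.3117]}, {"pos": [0.53, -0.6186, 0.0444], "rotvec": [-0.443, 0.35, -1.3117]}, {"pos": [0.53, -0.6186, 0.0444], "rotvec": [-0.443, 0.35, -1.3117]}, {"pos": [0.53, -0.6186, 0.0444], "rotvec": [-0.443, 0.35, -1.3117]}, {"pos": [0.53, -0.6186, 0.0444], "rotvec": [-0.443, 0.35, -1.3117]}, {"pos": [0.53, -0.6186, 0.0444], "rotvec": [-0.443, 0.35, -1.3117]}, {"pos": [0.53, -0.6186, 0.0444], "rotvec": [-0.443, 0.35, -1.3117]}], "finger_gap": 0.0, "clamp_n": 20}}

```text
t: 2.6
tcp_pos: [0.5141, 0.1287, 0.1977]
orientation: [[-0.031, 0.865, 0.501], [1.0, 0.027, 0.014], [-0.002, 0.502, -0.865]]
contact_force: [0.5, -0.8, 0.2]
finger_gap: 0.006
finger_force: 0.0
```

```bash
python3 - <<'E'
from h import *
p=np.array([.5431,.1315,.066]);N=-Rbed()[:,2]
delta(p+N*.059,Rbed());print(arm.get_state()["qpos"])
E
```

```text
t 2.6 tcp [0.5141 0.1287 0.1977] | row [ 0.002  -0.0408  0.0695] [ 0.0018  0.0026 -0.0011] n>= 1.3
[ 0.12700111 -0.34599512  2.2334079  -0.07434832  0.73225675  0.13783156]
```

Emit:
{"method": "advance", "body": {"moves": [{"pos": [0.002, -0.0408, 0.03]}, {"pos": [0.002, -0.0408, 0.0695]}, {"pos": [0.002, -0.0408, 0.0695]}, {"pos": [0.002, -0.0408, 0.09]}, {"pos": [0.002, -0.0408, 0.1]}, {"pos": [0.002, -0.0408, 0.105]}, {"pos": [0.002, -0.0408, 0.11]}, {"pos": [0.002, -0.0408, 0.115]}, {"pos": [0.002, -0.0408, 0.115]}]}}

```text
t: 3.72
tcp_pos: [0.5368, 0.1323, 0.0779]
orientation: [[-0.033, 0.865, 0.501], [0.999, 0.029, 0.015], [-0.002, 0.502, -0.865]]
contact_force: [-0.3, -0.2, 1.5]
finger_gap: 0.003
finger_force: 0.6
```

```bash
python3 - <<'E'
from h import *
p=np.array([.5431,.1315,.066]);N=-Rbed()[:,2]
delta(p+N*.019,Rbed())
E
```

```text
t 3.725 tcp [0.5368 0.1323 0.0779] | row [-0.001  -0.0005 -0.0056] [0.0019 0.0018 0.0009] n>= 0.1
```

Emit:
{"method": "advance", "body": {"moves": [{"pos": [0, 0, 0.003]}, {"pos": [0, 0, 0.006]}, {"pos": [0, 0, 0.009]}, {"pos": [0, 0, 0.012]}]}}

```text
t: 4.22
tcp_pos: [0.5427, 0.1321, 0.0676]
orientation: [[-0.033, 0.865, 0.501], [0.999, 0.03, 0.014], [-0.003, 0.501, -0.865]]
contact_force: [-5.6, -6.3, 9.5]
finger_gap: 0.007
finger_force: 5.8
```

Emit:
{"method": "advance", "body": {"moves": [{"pos": [0, 0, 0.002]}, {"pos": [0, 0, 0.004]}, {"pos": [0, 0, 0.006]}]}}

```text
t: 4.6
tcp_pos: [0.5456, 0.1326, 0.063]
orientation: [[-0.033, 0.865, 0.501], [0.999, 0.03, 0.014], [-0.002, 0.501, -0.865]]
contact_force: [-30.1, -7.7, 39.6]
finger_gap: 0.006
finger_force: 25.0
```

Emit:
{"method": "advance", "body": {"moves": [{"pos": [0, 0, -0.03]}, {"pos": [0, 0, -0.08]}, {"pos": [0, -0.05, -0.12]}, {"pos": [0, -0.08, -0.16]}, {"pos": [0, -0.08, -0.16]}], "finger_gap": 1.0, "clamp_n": 20}}

```text
t: 5.22
tcp_pos: [0.3963, 0.1289, 0.1648]
orientation: [[-0.035, 0.859, 0.511], [0.999, 0.029, 0.018], [0.0, 0.511, -0.859]]
contact_force: [0.8, -0.5, 0.9]
finger_gap: 0.49
finger_force: 0.0
```

```bash
python3 - <<'E'
from h import *
im={}
for n,r in(("top",(140,150,220,210)),("scene",(120,165,220,240))):
    im[n]=cv2.cvtColor(arm.camera(n),cv2.COLOR_RGB2BGR);cv2.imwrite(f"pics/{n}1.png",im[n])
    print(n,"red",blobs(im[n],(0,170,100),(6,255,255),r),"brass",blobs(im[n],(15,90,90),(35,255,255),r,30))
x=cv2.resize(im["scene"][165:245,110:250],None,fx=4,fy=4,interpolation=2);y=cv2.resize(im["top"][145:225,140:240],None,fx=4,fy=4,interpolation=2)
cv2.imwrite("pics/c1.png",np.hstack([x[:,:400],y]))
E
```

```text
top red [([198, 172, 12, 11, 96], [203.5, 176.72])] brass [([140, 150, 7, 22, 92], [142.07, 159.11]), ([146, 150, 74, 29, 1002], [195.26, 159.75]), ([156, 178, 17, 17, 232], [164.04, 185.91])]
scene red [([196, 202, 14, 11, 92], [202.4, 207.12])] brass [([211, 182, 9, 25, 194], [215.28, 194.2]), ([155, 193, 22, 19, 340], [165.67, 202.05])]
```

View pics/c1.png

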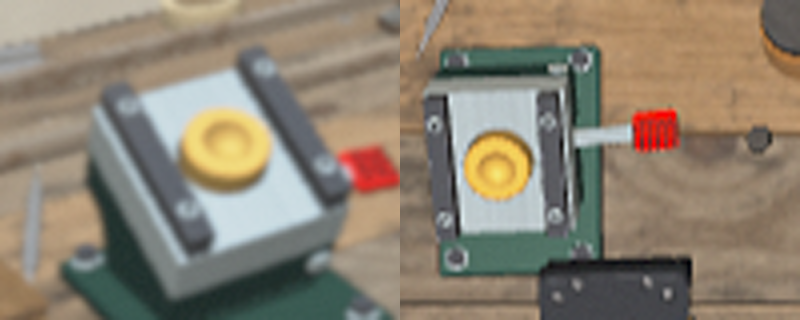

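```bash
python3 - <<'E'
from h import *
N=-Rbed()[:,2]
m=onz("top",164.5,184.87,.088)
top=m+13e-3*N;print(top,proj("top",top),proj("scene",top),tri((164.4,185.35),(166.4,199.8)))
delta(top+N*.060,Rbed());delta(top+N*.0085,Rbed());print(arm.get_state()["t"])
E
```

```text
[0.51968496 0.22159185 0.09925833] (np.float64(163.70581490191188), np.float64(186.63773523712723)) (np.float64(167.52744194642963), np.float64(199.313614968003)) (array([0.52379773, 0.22124138, 0.09644916]), np.float64(0.001606065575688255))
t 5.325 tcp [0.3966 0.1284 0.1614] | row [0.089  0.078  0.0572] [0.0047 0.0005 0.001 ] n>= 2.1
t 5.325 tcp [0.3966 0.1284 0.1614] | row [0.0891 0.0777 0.1087] [0.0047 0.0005 0.001 ] n>= 2.6
5.325
```

```bash
python3 - <<'E'
from h import *
N=-Rbed()[:,2]
print("pad start",tri((202.77,180.12),(205.02,199.9)),"end",tri((203.5,176.72),(202.4,207.12)))
p0=tri((202.77,180.12),(205.02,199.9))[0];p1=tri((203.5,176.72),(202.4,207.12))[0];print(Rbed().T@(p1-p0))
# die top rim extents: HSV brightness split of top face vs side
for n,roi in(("top",(150,172,180,200)),("scene",(148,188,184,218))):
    for k in(0,1):
        im=cv2.imread(f"pics/{n}{k}.png");h=cv2.cvtColor(im,cv2.COLOR_BGR2HSV);x0,y0,x1,y1=roi
        m=cv2.inRange(h,(15,90,170),(35,255,255))[y0:y1,x0:x1]
        c=max(cv2.findContours(m,0,1)[0],key=cv2.contourArea);e=cv2.fitEllipse(cv2.convexHull(c));print(n,k,np.round(np.add(e[0],roi[:2]),2),np.round(e[1],1),cv2.boundingRect(c))
        u=164 if n=="top" else 166
        print([int(h[v,u,2]) for v in range(y0,y1)],[int(h[v,u,1]) for v in range(y0,y1)])
E
```

```text
pad start (array([0.54394276, 0.13234665, 0.06239876]), np.float64(0.0012512566079614844)) end (array([0.55689516, 0.13254583, 0.04118892]), np.float64(0.000792739548933029))
[-0.00022828  0.00061177  0.02484422]
top 0 [164.5 184.9] [15.1 16.1] (7, 6, 16, 15)
[196, 194, 194, 197, 195, 188, 229, 239, 240, 213, 184, 222, 236, 241, 243, 242, 238, 230, 234, 239, 219, 176, 201, 200, 195, 197, 195, 197] [16, 18, 17, 21, 25, 65, 174, 163, 164, 168, 166, 170, 163, 154, 137, 148, 162, 167, 166, 168, 164, 22, 24, 20, 16, 18, 16, 17]
top 1 [163.64 186.64] [15.5 16.2] (6, 7, 16, 16)
[203, 203, 204, 204, 201, 167, 148, 207, 239, 242, 234, 200, 206, 232, 242, 244, 244, 244, 242, 236, 239, 242, 227, 188, 206, 203, 205, 203] [19, 19, 19, 20, 22, 37, 181, 170, 163, 160, 163, 168, 166, 167, 160, 144, 129, 140, 153, 164, 161, 164, 153, 27, 24, 19, 17, 19]
scene 0 [164.91 204.29] [16.2 21.5] (7, 9, 21, 16)
[222, 224, 224, 223, 221, 221, 214, 190, 210, 236, 238, 229, 210, 207, 220, 230, 237, 242, 243, 241, 238, 238, 240, 240, 233, 216, 213, 225, 225, 226] [26, 26, 26, 26, 28, 28, 27, 11, 81, 120, 128, 133, 137, 138, 134, 131, 125, 119, 118, 123, 131, 131, 125, 125, 118, 64, 11, 27, 26, 26]
scene 1 [166.06 200.83] [16.7 21.3] (8, 5, 21, 17)
[225, 225, 223, 219, 234, 240, 236, 216, 200, 209, 222, 231, 238, 242, 242, 240, 238, 240, 241, 239, 222, 182, 144, 129, 136, 159, 216, 226, 227, 227] [26, 26, 21, 14, 80, 119, 128, 138, 138, 139, 134, 131, 125, 121, 122, 126, 130, 126, 124, 128, 138, 135, 135, 128, 84, 8, 28, 26, 26, 25]
```

Emit:
{"method": "advance", "body": {"moves": [{"pos": [0.04, 0.03, 0.02]}, {"pos": [0.089, 0.078, 0.0572], "rotvec": [0.005, 0, 0]}, {"pos": [0.089, 0.078, 0.0572], "rotvec": [0.005, 0, 0]}, {"pos": [0.089, 0.078, 0.0572], "rotvec": [0.005, 0, 0]}, {"pos": [0.089, 0.0777, 0.085], "rotvec": [0.005, 0, 0]}, {"pos": [0.089, 0.0777, 0.1], "rotvec": [0.005, 0, 0]}], "finger_gap": 0.7}}

```text
t: 6.08
tcp_pos: [0.5093, 0.2197, 0.1094]
orientation: [[-0.032, 0.87, 0.493], [0.999, 0.03, 0.013], [-0.003, 0.493, -0.87]]
contact_force: [0.3, -0.3, 0.3]
finger_gap: 0.699
finger_force: 0.0
```

```bash
python3 - <<'E'
from h import *
N=-Rbed()[:,2]
delta(onz("top",164.5,184.87,.088)+(.013+.0085)*N,Rbed())
E
```

```text
t 6.075 tcp [0.5093 0.2197 0.1094] | row [0.0015 0.004  0.0055] [-0.0082  0.0029  0.0008] n>= 0.1
```

Emit:
{"method": "advance", "body": {"moves": [{"pos": [0, 0, 0.0045]}, {"pos": [0, 0, 0.0085]}, {"pos": [0, 0, 0.0085]}, {"pos": [0, 0, 0.0085]}]}}

```text
t: 6.58
tcp_pos: [0.5145, 0.2209, 0.1052]
orientation: [[-0.033, 0.867, 0.496], [0.999, 0.029, 0.015], [-0.002, 0.497, -0.868]]
contact_force: [-0.0, -0.3, -0.3]
finger_gap: 0.701
finger_force: 0.0
```

```bash
python3 - <<'E'
from h import *
N=-Rbed()[:,2]
delta(onz("top",164.5,184.87,.088)+(.013+.0085)*N,Rbed())
E
```

```text
t 6.575 tcp [0.5145 0.2209 0.1052] | row [ 0.0005  0.0016 -0.0007] [-0.0039  0.0013  0.0008] n>= 0.0
```

Emit:
{"method": "advance", "body": {"moves": [{"pos": [0.0005, 0.0016, -0.0005], "rotvec": [-0.004, 0, 0]}, {"pos": [0.0005, 0.0016, -0.0005], "rotvec": [-0.004, 0, 0]}, {"pos": [0.0005, 0.0016, -0.0005], "rotvec": [-0.004, 0, 0]}, {"pos": [0.0005, 0.0016, -0.0005], "rotvec": [-0.004, 0, 0]}, {"pos": [0.0005, 0.0016, -0.0005], "rotvec": [-0.004, 0, 0]}, {"pos": [0.0005, 0.0016, -0.0005], "rotvec": [-0.004, 0, 0]}, {"pos": [0.0005, 0.0016, -0.0005], "rotvec": [-0.004, 0, 0]}, {"pos": [0.0005, 0.0016, -0.0005], "rotvec": [-0.004, 0, 0]}], "finger_gap": 0.0, "clamp_n": 35}}

```text
t: 7.58
tcp_pos: [0.5154, 0.2215, 0.1058]
orientation: [[-0.033, 0.866, 0.499], [0.999, 0.03, 0.015], [-0.002, 0.499, -0.866]]
contact_force: [-4.1, 0.8, 5.2]
finger_gap: 0.442
finger_force: 35.0
```

Emit:
{"method": "advance", "body": {"moves": [{"pos": [0, 0, -0.003]}, {"pos": [0, 0, -0.006]}, {"pos": [0, 0, -0.009]}, {"pos": [0, 0, -0.013]}, {"pos": [0, 0, -0.018]}, {"pos": [0, 0, -0.023]}, {"pos": [0, 0, -0.028]}, {"pos": [0, 0, -0.035]}, {"pos": [0, 0, -0.045]}, {"pos": [0, 0, -0.06]}, {"pos": [0, 0, -0.07]}, {"pos": [0, 0, -0.07]}]}}

```text
t: 9.07
tcp_pos: [0.4808, 0.2207, 0.1677]
orientation: [[-0.033, 0.865, 0.501], [0.999, 0.029, 0.016], [-0.001, 0.501, -0.865]]
contact_force: [0.4, 0.4, -3.1]
finger_gap: 0.447
finger_force: 35.0
```

```bash
python3 - <<'E'
from h import *
for n in("top","scene"): cv2.imwrite(f"pics/{n}2.png",cv2.cvtColor(arm.camera(n),cv2.COLOR_RGB2BGR))
x=cv2.imread("pics/scene2.png");y=cv2.imread("pics/top2.png")
cv2.imwrite("pics/c2.png",np.hstack([cv2.resize(x[130:250,100:230],None,fx=3,fy=3,interpolation=2),cv2.resize(y[140:260,140:270],None,fx=3,fy=3,interpolation=2)]))
delta([.5426,-.1318,.14],Rdown(.12))
E
```

```text
t 9.175 tcp [0.4804 0.2204 0.1664] | row [-0.354   0.0302  0.0486] [ 0.5226  0.0244 -0.0845] n>= 5.7
```

View pics/c2.png

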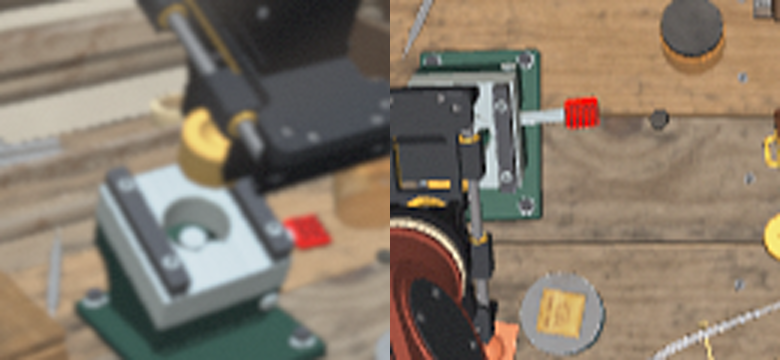

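The medium die is out and held, and the pocket is empty with the ejector pin visible at crop (190,238). Next is carrying it over bay 2.

```bash
python3 - <<'E'
from h import *
delta([.540,-.1313,.18],Rdown(.12));t=cv2.imread("pics/top0.png")
print("large via top",onz("top",*[140+542/3.8-.37,145+163/3.8-.37],.036))
E
```

```text
t 9.175 tcp [0.4804 0.2204 0.1664] | row [-0.3535  0.048   0.0127] [ 0.5226  0.0244 -0.0845] n>= 5.7
large via top [ 0.5307535  -0.06744304  0.036     ]
```

Emit:
{"method": "advance", "body": {"moves": [{"pos": [-0.03, 0.006, -0.01], "rotvec": [0.05, 0, -0.01]}, {"pos": [-0.08, 0.012, -0.01], "rotvec": [0.15, 0.005, -0.02]}, {"pos": [-0.12, 0.016, 0], "rotvec": [0.25, 0.01, -0.04]}, {"pos": [-0.17, 0.022, 0.004], "rotvec": [0.35, 0.015, -0.06]}, {"pos": [-0.22, 0.03, 0.008], "rotvec": [0.45, 0.02, -0.07]}, {"pos": [-0.27, 0.037, 0.01], "rotvec": [0.5, 0.022, -0.08]}, {"pos": [-0.31, 0.043, 0.012], "rotvec": [0.5226, 0.0244, -0.0845]}, {"pos": [-0.34, 0.047, 0.0127], "rotvec": [0.5226, 0.0244, -0.0845]}, {"pos": [-0.3535, 0.048, 0.0127], "rotvec": [0.5226, 0.0244, -0.0845]}, {"pos": [-0.3535, 0.048, 0.0127], "rotvec": [0.5226, 0.0244, -0.0845]}, {"pos": [-0.3535, 0.048, 0.0127], "rotvec": [0.5226, 0.0244, -0.0845]}, {"pos": [-0.3535, 0.048, 0.0127], "rotvec": [0.5226, 0.0244, -0.0845]}]}}

```text
t: 10.68
tcp_pos: [0.5399, -0.1301, 0.18]
orientation: [[-0.121, 0.993, -0.0], [0.993, 0.121, 0.0], [0.0, -0.0, -1.0]]
contact_force: [-0.3, 0.4, -3.0]
finger_gap: 0.447
finger_force: 35.0
```

```bash
python3 - <<'E'
from h import *
delta([.540,-.1313,.07],Rdown(.12));s=arm.get_state();print(s["finger_gap"],s["contact_force"])
im=cv2.cvtColor(arm.camera("scene"),cv2.COLOR_RGB2BGR);cv2.imwrite("pics/scene3.png",im)
cv2.imwrite("pics/c3.png",cv2.resize(im[100:250,220:380],None,fx=3.5,fy=3.5,interpolation=2))
E
```

```text
t 10.675 tcp [ 0.5399 -0.1301  0.18  ] | row [-0.0012 -0.      0.11  ] [-0.0002 -0.0002  0.0014] n>= 1.8
0.44666572562591894 [-0.27800875  0.42734451 -2.99132976]
```

View pics/c3.png

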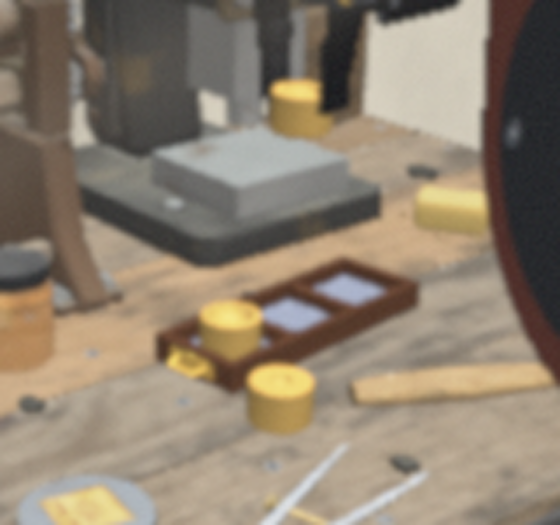

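The die hangs level above bay 2, at crop (298,108). I'll lower it, slowly at the end.

Emit:
{"method": "advance", "body": {"moves": [{"pos": [-0.001, 0, 0.03]}, {"pos": [-0.001, 0, 0.06]}, {"pos": [-0.001, 0, 0.09]}, {"pos": [-0.001, 0, 0.115]}, {"pos": [-0.001, 0, 0.126]}, {"pos": [-0.001, 0, 0.130]}, {"pos": [-0.001, 0, 0.132]}, {"pos": [-0.001, 0, 0.132]}]}}

```text
t: 11.72
tcp_pos: [0.5408, -0.1326, 0.0489]
orientation: [[-0.12, 0.993, 0.001], [0.993, 0.12, -0.001], [-0.001, 0.001, -1.0]]
contact_force: [0.4, -0.0, -2.3]
finger_gap: 0.446
finger_force: 35.0
```

Emit:
{"method": "advance", "body": {"moves": [{"pos": [0, 0, 0.001]}, {"pos": [0, 0, 0.002]}, {"pos": [0, 0, 0.002]}]}}

```text
t: 12.1
tcp_pos: [0.5401, -0.1323, 0.046]
orientation: [[-0.12, 0.993, -0.0], [0.993, 0.12, -0.0], [-0.0, -0.0, -1.0]]
contact_force: [-0.6, -0.7, -3.0]
finger_gap: 0.444
finger_force: 35.0
```

Emit:
{"method": "advance", "body": {"moves": [{"pos": [0, 0, 0.0005]}, {"pos": [0, 0, 0.001]}, {"pos": [0, 0, 0.001]}]}}

```text
t: 12.48
tcp_pos: [0.54, -0.1323, 0.0449]
orientation: [[-0.12, 0.993, -0.0], [0.993, 0.12, -0.0], [0.0, -0.0, -1.0]]
contact_force: [0.3, -0.2, -3.9]
finger_gap: 0.445
finger_force: 35.0
```

Emit:
{"method": "advance", "body": {"moves": [{"pos": [0, 0, 0.0005]}, {"pos": [0, 0, 0.001]}, {"pos": [0, 0, 0.001]}]}}

```text
t: 12.85
tcp_pos: [0.5401, -0.1323, 0.0441]
orientation: [[-0.12, 0.993, -0.0], [0.993, 0.12, -0.0], [-0.0, -0.0, -1.0]]
contact_force: [-1.1, -0.6, 0.2]
finger_gap: 0.447
finger_force: 35.0
```

Emit:
{"method": "advance", "body": {"moves": [{"pos": [0, 0, 0.0005]}, {"pos": [0, 0, 0.0007]}, {"pos": [0, 0, 0.0007]}]}}

```text
t: 13.22
tcp_pos: [0.5402, -0.1324, 0.0441]
orientation: [[-0.12, 0.993, -0.0], [0.993, 0.12, -0.0], [-0.0, -0.0, -1.0]]
contact_force: [-3.2, 1.0, 5.4]
finger_gap: 0.448
finger_force: 35.0
```

Emit:
{"method": "advance", "body": {"moves": [{}, {}, {}, {}], "finger_gap": 0.62}}

```text
t: 13.72
tcp_pos: [0.5402, -0.1324, 0.0432]
orientation: [[-0.12, 0.993, -0.0], [0.993, 0.12, -0.0], [-0.0, -0.0, -1.0]]
contact_force: [0.3, -0.4, -0.3]
finger_gap: 0.619
finger_force: 0.0
```

Emit:
{"method": "advance", "body": {"moves": [{"pos": [0, 0, -0.01]}, {"pos": [0, 0, -0.03]}, {"pos": [0, 0, -0.06]}, {"pos": [0, 0, -0.09]}, {"pos": [0, 0, -0.09]}]}}

```text
t: 14.35
tcp_pos: [0.5424, -0.1332, 0.137]
orientation: [[-0.12, 0.993, 0.006], [0.993, 0.12, -0.003], [-0.003, 0.006, -1.0]]
contact_force: [1.3, -0.2, 0.3]
finger_gap: 0.62
finger_force: 0.0
```

```bash
python3 - <<'E'
from h import *
delta([.453,-.0412,.135],Rdown(.8));delta([.453,-.0412,.0365],Rdown(.8))
E
```

```text
t 14.35 tcp [ 0.5424 -0.1332  0.137 ] | row [ 0.1021 -0.0778  0.0012] [ 0.0043  0.0051 -0.68  ] n>= 3.6
t 14.35 tcp [ 0.5424 -0.1332  0.137 ] | row [ 0.1024 -0.0783  0.0997] [ 0.0043  0.0051 -0.68  ] n>= 3.6
```

Emit:
{"method": "advance", "body": {"moves": [{"pos": [0.03, -0.02, 0], "rotvec": [0, 0, -0.18]}, {"pos": [0.06, -0.045, 0], "rotvec": [0, 0, -0.36]}, {"pos": [0.09, -0.067, 0], "rotvec": [0, 0, -0.54]}, {"pos": [0.1015, -0.0758, 0], "rotvec": [0, 0, -0.68]}, {"pos": [0.1015, -0.0758, 0], "rotvec": [0, 0, -0.68]}, {"pos": [0.1015, -0.0758, 0.03], "rotvec": [0, 0, -0.68]}, {"pos": [0.1015, -0.0758, 0.05], "rotvec": [0, 0, -0.68]}, {"pos": [0.1015, -0.0758, 0.05], "rotvec": [0, 0, -0.68]}]}}

```text
t: 15.35
tcp_pos: [0.4515, -0.0408, 0.0815]
orientation: [[-0.715, 0.699, -0.004], [0.699, 0.715, 0.001], [0.004, -0.002, -1.0]]
contact_force: [-0.3, 0.4, 0.9]
finger_gap: 0.621
finger_force: 0.0
```

```bash
python3 - <<'E'
from h import *
delta([.453,-.0412,.0365],Rdown(.8))
im=cv2.cvtColor(arm.camera("top"),cv2.COLOR_RGB2BGR);cv2.imwrite("pics/top4.png",im)
print(blobs(im,(15,90,90),(35,255,255),(255,165,350,235),30))
cv2.imwrite("pics/c4.png",cv2.resize(im[145:255,200:350],None,fx=4,fy=4,interpolation=2))
E
```

```text
t 15.35 tcp [ 0.4515 -0.0408  0.0815] | row [-0.0015  0.0008  0.045 ] [-0.0023 -0.0035 -0.0031] n>= 0.7
[([322, 165, 13, 4, 34], [328.35, 166.12]), ([342, 165, 8, 14, 72], [346.28, 170.04])]
```

View pics/c4.png

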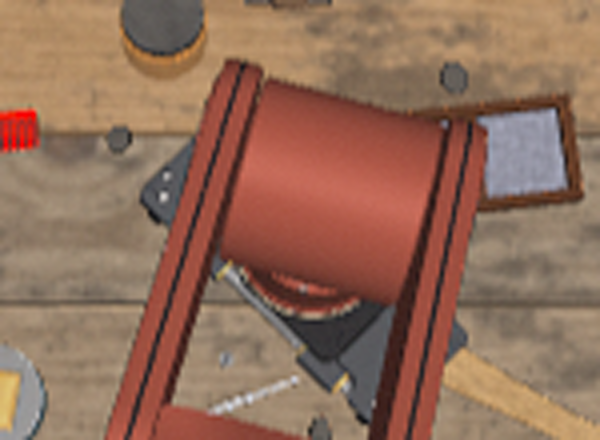

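The arm hides the die from the top camera, but the hammer handle's end at crop (450,365) and the jar are clear of the gripper. I'll descend and grip.

Emit:
{"method": "advance", "body": {"moves": [{"pos": [-0.001, 0, 0.02]}, {"pos": [-0.001, 0, 0.035]}, {"pos": [-0.001, 0, 0.042]}, {"pos": [-0.001, 0, 0.045]}, {"pos": [-0.001, 0, 0.045]}, {"pos": [-0.001, 0, 0.045]}]}}

```text
t: 16.15
tcp_pos: [0.4539, -0.0414, 0.0388]
orientation: [[-0.717, 0.697, 0.001], [0.697, 0.717, -0.0], [-0.001, 0.0, -1.0]]
contact_force: [-0.4, -0.0, 0.1]
finger_gap: 0.624
finger_force: 0.0
```

Emit:
{"method": "advance", "body": {"moves": [{}, {}, {}, {}, {}, {}], "finger_gap": 0.0, "clamp_n": 35}}

```text
t: 16.9
tcp_pos: [0.4537, -0.0413, 0.0386]
orientation: [[-0.717, 0.697, 0.0], [0.697, 0.717, -0.0], [-0.0, 0.0, -1.0]]
contact_force: [1.2, 0.8, 3.8]
finger_gap: 0.44
finger_force: 35.0
```

Emit:
{"method": "advance", "body": {"moves": [{"pos": [0, 0, -0.02]}, {"pos": [0, 0, -0.05]}, {"pos": [0, 0, -0.09]}, {"pos": [0, 0, -0.12]}, {"pos": [0, 0, -0.12]}, {"pos": [0, 0, -0.12]}]}}

```text
t: 17.65
tcp_pos: [0.4522, -0.0411, 0.1564]
orientation: [[-0.717, 0.697, -0.003], [0.697, 0.717, 0.0], [0.002, -0.002, -1.0]]
contact_force: [-0.4, -0.2, -2.6]
finger_gap: 0.443
finger_force: 35.0
```

```bash
python3 - <<'E'
from h import *
yb=np.array([-np.sin(.12),np.cos(.12)]);b=np.array([.540,-.1315])-.062*yb;print(b)
delta([*b,.155],Rdown(.12))
im=cv2.cvtColor(arm.camera("scene"),cv2.COLOR_RGB2BGR);cv2.imwrite("pics/scene5.png",im)
cv2.imwrite("pics/c5.png",cv2.resize(im[100:250,220:380],None,fx=3.5,fy=3.5,interpolation=2))
E
```

```text
[ 0.54742216 -0.19305414]
t 17.65 tcp [ 0.4522 -0.0411  0.1564] | row [-0.1742 -0.0427  0.0011] [-0.0025 -0.0017  0.68  ] n>= 3.6
```

View pics/c5.png

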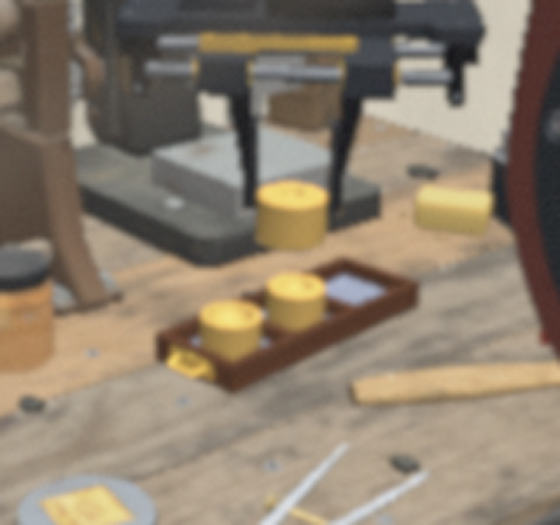

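The medium die sits flat in bay 2 and the small die is held level at crop (292,215). Next is carrying it to bay 3.

Emit:
{"method": "advance", "body": {"moves": [{"pos": [-0.04, -0.01, 0], "rotvec": [0, 0, 0.17]}, {"pos": [-0.09, -0.022, 0], "rotvec": [0, 0, 0.35]}, {"pos": [-0.14, -0.034, 0], "rotvec": [0, 0, 0.53]}, {"pos": [-0.1735, -0.042, 0], "rotvec": [0, 0, 0.68]}, {"pos": [-0.1735, -0.042, 0], "rotvec": [0, 0, 0.68]}, {"pos": [-0.1735, -0.042, 0.03], "rotvec": [0, 0, 0.68]}, {"pos": [-0.1735, -0.042, 0.06], "rotvec": [0, 0, 0.68]}, {"pos": [-0.1735, -0.042, 0.08], "rotvec": [0, 0, 0.68]}, {"pos": [-0.1735, -0.042, 0.08], "rotvec": [0, 0, 0.68]}, {"pos": [-0.1735, -0.042, 0.08], "rotvec": [0, 0, 0.68]}]}}

```text
t: 18.95
tcp_pos: [0.5492, -0.1924, 0.0791]
orientation: [[-0.12, 0.993, 0.001], [0.993, 0.12, -0.001], [-0.001, 0.001, -1.0]]
contact_force: [0.0, -0.5, -2.5]
finger_gap: 0.44
finger_force: 35.0
```

```bash
python3 - <<'E'
from h import *
delta([.5474,-.1931,.0476],Rdown(.12))
E
```

```text
t 18.95 tcp [ 0.5492 -0.1924  0.0791] | row [-0.0005 -0.0019  0.0315] [0.0007 0.0006 0.0006] n>= 0.5
```

Emit:
{"method": "advance", "body": {"moves": [{"pos": [-0.0005, -0.0015, 0.015]}, {"pos": [-0.0005, -0.0015, 0.025]}, {"pos": [-0.0005, -0.0015, 0.029]}, {"pos": [-0.0005, -0.0015, 0.031]}, {"pos": [-0.0005, -0.0015, 0.031]}]}}

```text
t: 19.58
tcp_pos: [0.5473, -0.1931, 0.0473]
orientation: [[-0.12, 0.993, -0.0], [0.993, 0.12, -0.0], [-0.0, -0.0, -1.0]]
contact_force: [-0.0, -0.2, -2.5]
finger_gap: 0.441
finger_force: 35.0
```

Emit:
{"method": "advance", "body": {"moves": [{"pos": [0, 0, 0.0005]}, {"pos": [0, 0, 0.001]}, {"pos": [0, 0, 0.001]}]}}

```text
t: 19.95
tcp_pos: [0.5474, -0.1932, 0.0466]
orientation: [[-0.12, 0.993, 0.0], [0.993, 0.12, -0.0], [-0.0, 0.0, -1.0]]
contact_force: [0.3, -0.5, -1.7]
finger_gap: 0.437
finger_force: 35.0
```

Emit:
{"method": "advance", "body": {"moves": [{"pos": [0, 0, 0.0004]}, {"pos": [0, 0, 0.0008]}, {"pos": [0, 0, 0.0008]}]}}

```text
t: 20.32
tcp_pos: [0.5475, -0.1932, 0.0466]
orientation: [[-0.12, 0.993, 0.0], [0.993, 0.12, -0.0], [-0.0, 0.0, -1.0]]
contact_force: [-3.0, 0.6, 5.9]
finger_gap: 0.44
finger_force: 35.0
```

Down on the felt. I'll release, rise and check.

Emit:
{"method": "advance", "body": {"moves": [{}, {}, {}, {}], "finger_gap": 0.62}}

```text
t: 20.82
tcp_pos: [0.5472, -0.193, 0.0454]
orientation: [[-0.12, 0.993, -0.0], [0.993, 0.12, -0.0], [-0.0, -0.0, -1.0]]
contact_force: [0.6, 0.6, -0.5]
finger_gap: 0.617
finger_force: 0.0
```

Emit:
{"method": "advance", "body": {"moves": [{"pos": [0, 0, -0.01]}, {"pos": [0, 0, -0.03]}, {"pos": [0, 0, -0.06]}, {"pos": [0, 0, -0.1]}, {"pos": [0, 0, -0.15]}, {"pos": [0, -0.05, -0.2]}, {"pos": [0, -0.1, -0.2]}, {"pos": [0, -0.15, -0.2]}, {"pos": [0, -0.15, -0.2]}, {"pos": [0, -0.15, -0.2]}]}}

```text
t: 22.08
tcp_pos: [0.399, -0.2114, 0.2472]
orientation: [[-0.119, 0.993, 0.003], [0.993, 0.119, -0.002], [-0.002, 0.002, -1.0]]
contact_force: [-0.1, -0.6, 0.1]
finger_gap: 0.618
finger_force: 0.0
```

```bash
python3 - <<'E'
from h import *
I={n:cv2.cvtColor(arm.camera(n),cv2.COLOR_RGB2BGR) for n in("scene","top")}
a=cv2.resize(I["scene"][150:270,120:430],None,fx=2.5,fy=2.5,interpolation=2);b=cv2.resize(I["top"][140:260,140:450],None,fx=2.5,fy=2.5,interpolation=2)
cv2.imwrite("pics/c6.png",np.vstack([a,b]))
print(arm.get_state()["t"])
E
```

```text
22.175
```

View pics/c6.png

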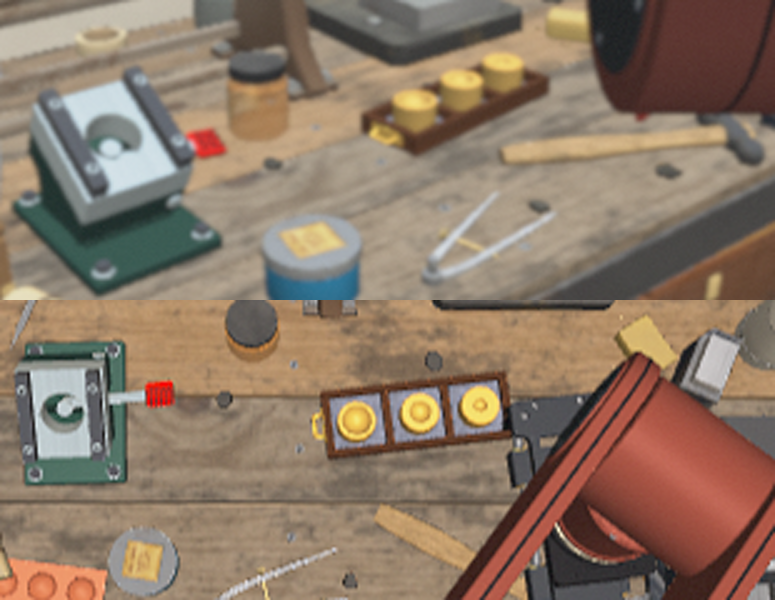

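The large, medium and small dies stand flat in their bays with hollows up (top crop (357,421), (420,412), (481,406)). The tin, jar and hammer haven't moved and the lever is down.

```bash
python3 -c "
from bench import arm
print(arm.finish_job())"
```

```text
the job is handed in; nothing more can be done
None
```

The job is handed in at about 22 s: the lever was pressed to its stop, the tray holds large, medium and small from the pull end with hollows up, and the tin, jar and hammer are where they were; the hand-in printed no verdict.

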